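Load a slide cassette through the feeder's spring gate

ROBOT

A 6-joint arm with a two-finger parallel gripper is mounted at the origin on a cart in front of the work surface, level with it; the furniture and walls round the work are solid. World frame = base frame: x ahead of the robot, y to its left, z up, the work surface at z = 0. Lengths are in m, angles in degrees, forces in N, time in s.
With the tool pointing down it reaches from about 0.25 to 0.725 m from the base axis. Payload 9.7 kg.
Tool frame: the origin (TCP) lies at the very end of the fingers, on their centre line; the grasp point (between the pads) lies 19 mm behind it; z points along the fingers, y is the line along which they close (so a half turn about z gives the same grasp; the last joint's range is limited). The gripper opens to 85 mm and grips with 20 to 120 N. Pads are 22 mm wide; open, the fingers measure 114 mm over their backs; the gripper's body (76 mm by 85 mm) begins 54 mm behind the grasp point. The pads swing forward as they close: fully open they stand 13 mm farther back than shut.
Start: joints at [-73.339, 4.979, 10.078, 95.1, 0, 90], TCP at [0.158, -0.527, 0.231] pointing down, gripper open.
Joint ranges: [-179.16, 179.16], [-48.56, 103.87], [-65.8, 70.77], [-126.05, 130.52], [-82.76, 87.17], [-180, 180]. Speed limits (degrees/s): [127.2, 127.2, 147.25, 180, 180, 180].

INTERFACE

Orientations are given as [roll, pitch, yaw] about the fixed x, y, z axes, in that order (R = Rz(yaw) Ry(pitch) Rx(roll)).
In Python, from workcell import bot, viewer, finder gives the robot as it stands. The module is installed in compiled form; this text tells all that it offers.
- The arm moves only by the shell command python3 -m inch 'ROWS' [FORCE]. ROWS is JSON, a list that holds one entry, the list of rows, each a list of 7 numbers: the opening in per cent of the stroke, from 0 (shut) to 100 (fully open), then the shift along the tool's x, y, z in mm, then the turn, a rotation vector about the tool's x, y, z in degrees. In form: [[[grip, tx, ty, tz, ax, ay, az], ...]]. A call has 1 to 8 rows; each row shifts and turns the commanded pose from where the row before left it, along the tool's axes as they then stand; what a row does not reach is not made up. A row lasts 1/8 s, in which the tool goes at most 62.5 mm and 10.7 degrees, less where a joint would pass 70% of its speed; a pose out of reach is approached as far as the arm can. A call with a gripper value outside its range is refused whole. The fingers move at their own pace and stop on an object; FORCE is the grip in N (left out, the last holds). Time passes only in rows, so rows that do not move let the fingers close. It gives the time, the measured TCP pose, the force, the opening and the grip force at its end, in the units of the state.
- bot.get_obs(): the state, without advancing time (a new reading comes with each control period).
- viewer.camera(name): name is "side" or "top"; returns a dict with "pixels" (420x560x3 uint8, red, green, blue), "vfov" (degrees; the focal length in pixels is half the picture's height over the tangent of half this angle, whatever the lens; pixels are square), "cx", "cy" (the principal point, pixels), "R" (3x3) and "t" (3): a world point X has camera coordinates R X + t. Camera axes: x right, y down, z forward; pixel columns grow to the right and rows downward; lengths in m; the calibration is good to about 2 mm. A picture is of the moment at which its call begins. There is no depth.
- bot.job_done(): hands the job in; it is judged then, once.
Trained networks look in the newest picture that a camera, given by its name, has taken for a name from the list of things; names that differ only in an ending like _2 or _b are one class to them, and where a whole thing is asked for, a point or a joint stands for the part that bears it (a point fixed in the world has none). Each returns a list of dicts, best first, with "conf" (0 to 1); they miss things now and then, are a little off and sometimes report something else, mostly with a low value. They report only what shows in the picture. A call takes as long as a camera call. They do not tell look-alikes from the thing itself.
- finder.outline_of(camera, thing): "pixels" (420x560 bool, what is visible of it) and "extent" ([centre column, centre row, width, height] in pixels, round what is visible of it).
- finder.mark_of(camera, thing): "position" ([column, row] in pixels: a listed point, or the origin of a listed thing).
The state is a dict: "time": time; "q": joint angles; "qd": joint speeds; "joint_efforts": joint torques, N m; "ee_pos": TCP position; "tcp_rot": TCP orientation; "wrist_force": force on the tool from outside, world axes, zero at the start; "torque": the same for the moment, N m; "opening": finger opening in m; "grasp_force": force on a finger pad.
Only numpy, scipy, OpenCV 4.12 (cv2) and the standard library are available. Lean on these libraries where they do the work, as an engineer would, in place of code of your own. Each camera call takes 0.05 s, during which the arm holds its last target. There are 200 camera calls.

TASK

Set the blue slide cassette, rounded nose first, in the open trough of the white slide feeder and slide it along the trough through the orange spring gate until it is fully home, where you feel the seat slide under the hood reach its hard end. How deep that is differs every time, so feel for it and press gently: the cassette must not be rammed. Let go so that the gate is shut behind it, and leave the cup, the dropper bottle and the petri dish where they stand.

Things in the scene. Friction and masses are not known exactly. Their poses are not given: they have to be found in the camera images.
- cassette: Blue slide cassette, 80 mm (x) x 50 mm (y) x 26 mm (z), about 0.2 kg. Origin: centre of its underside, z up. Nose with rounded corners at x = +40 mm, flat rear at x = -40 mm. Once through the gate, more than 25 N between it and the feeder (seat or floor) breaks it, so do not force it down: pushed by the fin its nose tips down, and 1 mm of lift relieves that.
- fin_mid (a point): Middle of the cassette's white grip fin, at x = -22, z = 43 mm of the cassette. The fin is upright, 10 mm thick (y), 30 mm long (x), its top 61 mm above the cassette's underside: grip it across y from above. Fingers kept above the cassette's 26 mm high top clear all of the feeder.
- dock: White slide feeder, 262 x 92 mm, fixed. Origin: bench level under the middle of the gate line; +x is the feed direction, z up. Floor plate 6 mm thick; walls up to z = 30 mm. In front of the gate an open-topped trough, x = -98 to -6 mm, 60 mm wide inside. Gate at x = 0. Behind it a bay 74 mm wide, and from x = 55 mm a guide 54 mm wide with slanted lead-ins.
- hood_edge (a point): Top front edge of the opaque hood over the feeder's inner end, at x = 102, z = 57 mm of the feeder; its underside is at z = 35 mm. Below it, unseen, is the seat slide: the nose meets it when the cassette's origin is at x = 78 to 94 mm of the feeder, different each time. The cassette's rear clears the gate from x = 76 mm on. Gate and floor resist with up to 10 N.
- seat_slide (a joint): Black pad under the hood, in m: 0 until the nose meets it; it then slides with about 3 N of friction to a hard end at 0.008 (home) and stays where it is pushed. The cassette counts as home from 0.0065 on.
- gate_left (a joint): Left (+y) orange spring leaf of the gate, 32 mm long, 20 mm high, upright hinge at y = +34 mm of the feeder: 0 rad shut (across the lane), up to 1.65 rad swung inward (+x). It opens inward only and springs shut by itself.
- gate_right (a joint): Right (-y) orange spring leaf, mirror image, hinge at y = -34 mm: 0 rad shut, grows as it swings inward.
- sample_cup_1: Bystander: white cup with red lid, 61 mm across, 70 mm high, origin under its centre.
- dropper_1: Bystander: small white dropper bottle, 25 mm across, 64 mm high, origin under its centre.
- petri_dish_1: Bystander: petri dish, 59 mm across, 16 mm high, origin under its centre.
Not all that is in view belongs to the job. Several things look just like the cassette: the one meant starts farthest to the robot's left.

How it is judged:
By the outcome, as a careful person would: the job done as asked, in the order asked, and still so for the second after the job is handed in, with the robot touching nothing.
It also fails if it takes over 54 s, if anything falls off the work surface, if the arm or the gripper's body presses on something with over 40 N, if the wrist force passes 120 N, or if a joint passes its speed limit or range.

## Working session

There is one attempt and no reset: what is moved stays moved. The work goes in short steps, Python scripts to look and compute and a shell command to move; the robot and the scene stay as the last step left them, time stands still between calls to the robot, and variables do not carry over. Pictures are saved under pics/ and viewed, at most 10 in all, crops included, and the job is handed in when it is done.

```bash
mkdir -p pics
cat > h.py <<'E'
import numpy as np, cv2
from workcell import bot, viewer, finder
def cam(n):
    c=viewer.camera(n); c['f']=210/np.tan(np.radians(c['vfov'])/2); return c
def ray(c,p,z):
    R=np.array(c['R']);t=np.array(c['t']);o=-R.T@t
    d=R.T@np.array([(p[0]-c['cx'])/c['f'],(p[1]-c['cy'])/c['f'],1]); return o+d*(z-o[2])/d[2]
def proj(c,X):
    x=np.array(c['R'])@np.array(X)+np.array(c['t']); return [c['cx']+c['f']*x[0]/x[2],c['cy']+c['f']*x[1]/x[2]]
def save(c,n): cv2.imwrite('pics/'+n,c['pixels'][:,:,::-1])
E
python3 - <<'E'
from h import *
np.set_printoptions(precision=3,suppress=True)
s=bot.get_obs(); print({k:np.round(v,3) for k,v in s.items()})
ims=[]
Z={'cassette':0,'fin_mid':.043,'dock':0,'hood_edge':.057,'sample_cup_1':0,'dropper_1':0,'petri_dish_1':0}
for n in('top','side'):
    c=cam(n);ims.append(c['pixels']);print(n,c['f'],-np.array(c['R']).T@c['t'])
    for k in Z:
        for m in finder.mark_of(n,k)[:5]: print(n,k,round(m['conf'],2),np.round(m['position'],1),ray(c,m['position'],Z[k]))
    save(c,n+'0.png')
E
```

```text
{'time': np.float64(0.0), 'q': array([-73.337,   5.012,  10.035,  95.102,  -0.001,  90.002]), 'qd': array([-0.049,  0.085,  0.084, -0.089,  0.   ,  0.034]), 'joint_efforts': array([  0.003, -52.04 ,  46.48 ,   0.017,   0.   ,  -0.   ]), 'ee_pos': array([ 0.158, -0.527,  0.231]), 'tcp_rot': array([-179.921,    0.001,   16.661]), 'wrist_force': array([-0.091, -0.203, -0.213]), 'torque': array([-0.037, -0.029, -0.032]), 'grasp_force': np.float64(0.0), 'opening': np.float64(0.086)}
top 433.1211407247062 [ 0.374 -0.344  1.004]
top cassette 0.83 [230.5 169.3] [ 0.638 -0.25   0.   ]
top cassette 0.64 [280.9 320.1] [ 0.292 -0.379  0.   ]
top cassette 0.56 [387.4 265.2] [ 0.421 -0.622  0.   ]
top fin_mid 0.88 [278.1 335. ] [ 0.264 -0.372  0.043]
top fin_mid 0.83 [330.7 317. ] [ 0.304 -0.485  0.043]
top fin_mid 0.79 [224.3 174.3] [ 0.614 -0.24   0.043]
top fin_mid 0.74 [402.8 264.1] [ 0.423 -0.645  0.043]
top dock 0.59 [271.  244.7] [ 0.461 -0.351  0.   ]
top hood_edge 0.8 [310.7 220.9] [ 0.511 -0.437  0.057]
top sample_cup_1 0.79 [334.  270.7] [ 0.405 -0.498  0.   ]
top dropper_1 0.44 [190.6 123.6] [ 0.748 -0.149  0.   ]
side 439.38283340147245 [-0.088 -1.258  0.738]
side cassette 0.98 [284.6 211. ] [ 0.633 -0.227  0.   ]
side cassette 0.93 [305.3 301.7] [ 0.419 -0.617  0.   ]
side cassette 0.78 [233.  301.6] [ 0.275 -0.512  0.   ]
side cassette 0.75 [214.  270.7] [ 0.294 -0.375  0.   ]
side fin_mid 0.89 [281.1 203. ] [ 0.611 -0.239  0.043]
side fin_mid 0.79 [235.4 281.4] [ 0.295 -0.495  0.043]
side fin_mid 0.7 [202.1 260.9] [ 0.266 -0.37   0.043]
side fin_mid 0.63 [314.8 292.4] [ 0.428 -0.642  0.043]
side fin_mid 0.15 [302.5 197.6] [ 0.689 -0.251  0.043]
side dock 0.7 [261. 246.] [ 0.46  -0.352  0.   ]
side sample_cup_1 0.94 [274.7 278.8] [ 0.408 -0.5    0.   ]
side dropper_1 0.52 [298.3 197.3] [ 0.726 -0.178  0.   ]
side petri_dish_1 0.68 [315.1 217.6] [ 0.688 -0.32   0.   ]
```

View pics/top0.png

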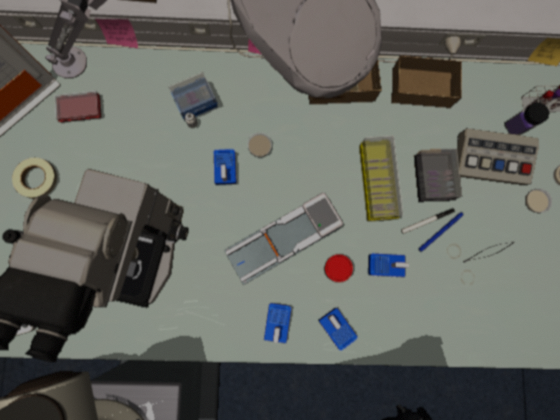

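View pics/side0.png

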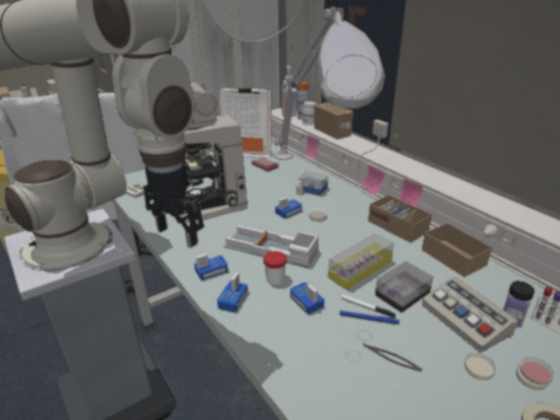

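The pictures show four blue cassettes, in the top view at (225,167), (278,323), (338,328) and (387,265). The feeder is at (285,238), with the gate at (271,245) and the hood end at (323,212). World +y runs to image left. The one at (225,167), y≈-0.24, is therefore farthest to the robot's left; the others are at y≈-0.37, -0.49 and -0.63. The blue item at (193,97) is a slide box, not a cassette. I'll confirm this in a crop and fit poses.

```bash
cat >> h.py <<'E'
from scipy.optimize import minimize
def box(x0,x1,y0,y1,z0,z1): return np.array([[x,y,z] for x in(x0,x1) for y in(y0,y1) for z in(z0,z1)])/1e3
CAS=[box(-40,40,-25,25,0,26),box(-37,-7,-5,5,26,61)]
DOCK=[box(-98,164,-46,46,0,30),box(102,164,-46,46,30,57)]
def sil(c,parts,p,z=0,S=4):
    m=np.zeros((420*S,560*S),np.uint8);a=np.radians(p[2]);Rz=np.array([[np.cos(a),-np.sin(a),0],[np.sin(a),np.cos(a),0],[0,0,1]])
    for b in parts:
        q=np.array([proj(c,Rz@v+[p[0],p[1],z]) for v in b])
        h=cv2.convexHull((((q+.5)*S-.5)*16).astype(np.int32)); cv2.fillConvexPoly(m,h,1,shift=4)
    return cv2.resize(m.astype(np.float32),(560,420),interpolation=cv2.INTER_AREA)
def fit(cms,parts,p0,z=0):
    def cost(p): return sum(1-np.minimum(s,m).sum()/np.maximum(s,m).sum() for c,m in cms for s in[sil(c,parts,p,z)])/len(cms)
    sx=np.array(p0)+np.array([[0,0,0],[.012,0,0],[0,.012,0],[0,0,12]])
    r=minimize(cost,p0,method='Nelder-Mead',options=dict(initial_simplex=sx,xatol=1e-4,fatol=1e-5,maxiter=150)); return r.x,r.fun
def pick(n,k,uv):
    o=[x for x in finder.outline_of(n,k) if np.hypot(x['extent'][0]-uv[0],x['extent'][1]-uv[1])<15]
    return o[0]['pixels'].astype(np.float32) if o else None
E
python3 - <<'E'
from h import *
np.set_printoptions(precision=4,suppress=True)
C={n:cam(n) for n in('top','side')}
for k,parts,p0 in(('cassette',CAS,[.632,-.24,0]),('dock',DOCK,[.461,-.351,-60])):
    cms=[]
    for n in C:
        c0=[p0[0],p0[1],.02] if k=='cassette' else [p0[0]+.0165,p0[1]-.0286,.02]
        m=pick(n,k,proj(C[n],c0))
        if m is None: print('none',n,k); continue
        cms.append((C[n],m)); print(k,n,m.sum(),*fit(cms[-1:],parts,p0))
    print(k,'both',*fit(cms,parts,p0))
im=C['top']['pixels'][:,:,::-1]
a=cv2.resize(im[130:290,200:360],(600,600),interpolation=cv2.INTER_CUBIC)
cv2.imwrite('pics/crop1.png',a)
E
```

```text
cassette top 781.0 [ 0.639  -0.2371  4.3174] 0.05212146043777466
cassette side 411.0 [ 0.6402 -0.2383  5.6033] 0.08140689134597778
cassette both [ 0.6396 -0.2374  4.7456] 0.06981861591339111
dock top 4672.0 [  0.4568  -0.3498 -58.8659] 0.05217015743255615
dock side 2083.0 [  0.4613  -0.3468 -58.8089] 0.2201213836669922
dock both [  0.4573  -0.35   -58.3395] 0.1387169361114502
```

View pics/crop1.png

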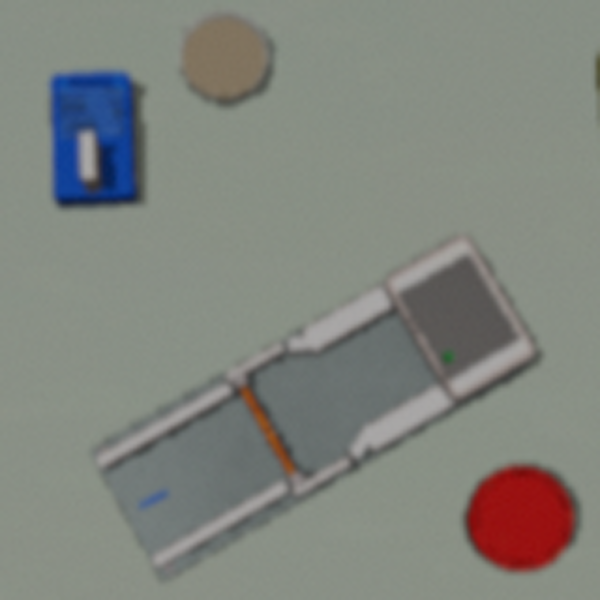

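The crop confirms it: the leftmost cassette is at crop (93,138), with its fin toward the image bottom and its nose toward world +x. The feeder gate is at crop (268,431), and the hood corners are at about (388,287), (452,400), (465,237) and (538,355). I'll refine the dock pose from these points.

Run:
```python
from h import *
from scipy.optimize import least_squares
np.set_printoptions(precision=4,suppress=True)
c=cam('top')
P=[((242,388),(0,34,26)),((296,475),(0,-34,26)),((388,287),(102,46,57)),((452,400),(102,-46,57)),((465,236),(164,46,57)),((540,355),(164,-46,57)),((97,455),(-98,46,30)),((158,563),(-98,-30,30))]
uv=np.array([[200+(a[0]+.5)/3.75-.5,130+(a[1]+.5)/3.75-.5] for a,_ in P]);X=np.array([b for _,b in P])/1e3
def res(p,):
    a=np.radians(p[2]);R=np.array([[np.cos(a),-np.sin(a),0],[np.sin(a),np.cos(a),0],[0,0,1]])
    return (np.array([proj(c,R@x+[p[0],p[1],0]) for x in X])-uv).ravel()
r=least_squares(res,[.458,-.35,-60],x_scale=[.01,.01,1],loss='soft_l1');print(r.x,r.fun.reshape(-1,2))
# overlay
def wire(im,parts,p,z,col):
    a=np.radians(p[2]);R=np.array([[np.cos(a),-np.sin(a),0],[np.sin(a),np.cos(a),0],[0,0,1]])
    for b in parts:
        q=[((np.array(proj(c,R@v+[p[0],p[1],z]))-[200,130]+.5)*4.2-.5).astype(int) for v in b]
        for i in range(8):
            for j in(1,2,4):
                if not i&j: cv2.line(im,tuple(map(int,q[i])),tuple(map(int,q[i|j])),col,1)
im=cv2.resize(c['pixels'][130:270,200:360,::-1],None,fx=4.2,fy=4.2,interpolation=cv2.INTER_CUBIC)
wire(im,CAS,[.6396,-.2374,4.6],0,(0,255,255))
wire(im,[box(-98,-6,-30,30,6,30),box(102,164,-46,46,30,57),box(0,0,-34,34,6,26),box(55,102,-27,27,6,30)],r.x,0,(0,255,255))
cv2.imwrite('pics/ov.png',im)
```

```text
[  0.4564  -0.3527 -57.3246] [[-0.2295 -0.1113]
 [ 0.8974  2.503 ]
 [-2.6491 -2.8337]
 [ 2.192   2.3439]
 [ 0.3039 -3.1856]
 [ 2.3377 -0.0378]
 [-1.9933 -0.2928]
 [-1.0509  0.3757]]
```

View pics/ov.png

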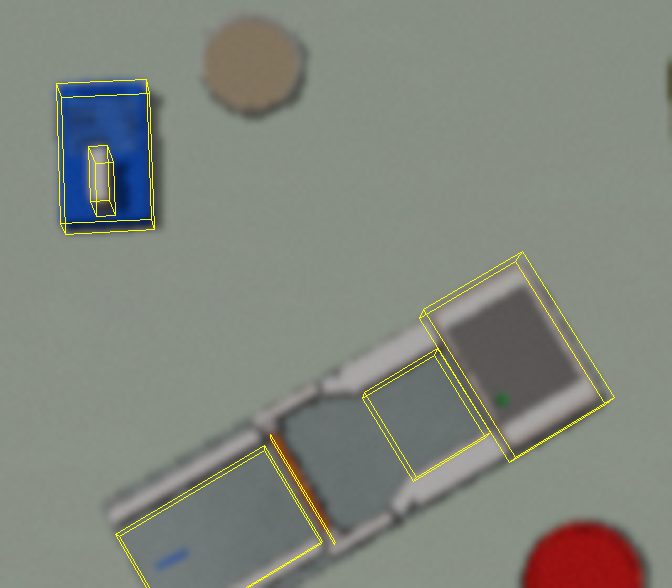

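The overlay fits the cassette well. The dock corners are off, because the walls and hood measure about 80 mm wide rather than 92. I'll refit on centreline points.

Run:
```python
from h import *
from scipy.optimize import least_squares
np.set_printoptions(precision=4,suppress=True)
c=cam('top')
P=[((269,431.5),(0,0,26)),((420,343.5),(102,0,57)),((502.5,295.5),(164,0,57)),((128,513),(-98,0,30))]
uv=np.array([[200+(a[0]+.5)/3.75-.5,130+(a[1]+.5)/3.75-.5] for a,_ in P]);X=np.array([b for _,b in P])/1e3
def rz(p): a=np.radians(p[2]);return np.array([[np.cos(a),-np.sin(a),0],[np.sin(a),np.cos(a),0],[0,0,1]])
def res(p,): return (np.array([proj(c,rz(p)@x+[p[0],p[1],0]) for x in X])-uv).ravel()
r=least_squares(res,[.458,-.35,-60],x_scale=[.01,.01,1]);print(r.x,r.fun.reshape(-1,2))
def wire(im,parts,p,z,col):
    R=rz(p)
    for b in parts:
        q=[((np.array(proj(c,R@v+[p[0],p[1],z]))-[220,175]+.5)*6-.5).astype(int) for v in b]
        for i in range(8):
            for j in(1,2,4):
                if not i&j: cv2.line(im,tuple(map(int,q[i])),tuple(map(int,q[i|j])),col,1)
im=cv2.resize(c['pixels'][175:285,220:350,::-1],None,fx=6,fy=6,interpolation=cv2.INTER_CUBIC)
wire(im,[box(-98,-6,-30,30,6,30),box(102,164,-40,40,57,57),box(0,0,-34,34,26,26),box(55,102,-27,27,6,30)],r.x,0,(0,255,255))
cv2.imwrite('pics/ov2.png',im)
```

```text
[  0.4579  -0.3513 -58.704 ] [[-0.2741  0.4772]
 [-0.3159 -0.0729]
 [ 1.5871 -0.8711]
 [-0.9834  0.4066]]
```

View pics/ov2.png

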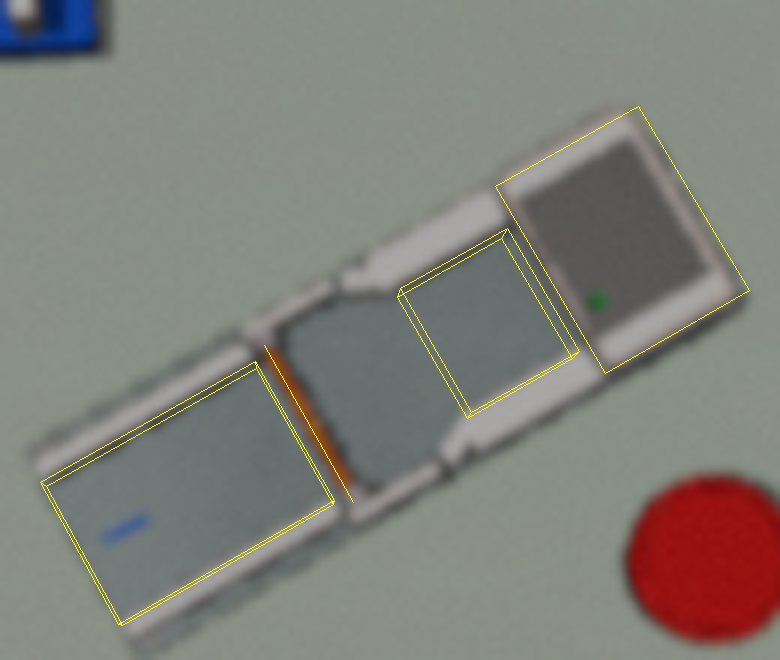

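The refit is within about 1–2 mm, so I take the dock at (0.459,-0.352) with yaw -58.8°, and the cassette at (0.6396,-0.2374) with yaw 4.7°. Next I move towards the cassette, staying high.

```bash
cat >> h.py <<'E'
def rem(x,y,z,yaw):
    s=bot.get_obs();p=s['ee_pos'];w=np.radians(s['tcp_rot'][2]);d=np.array([x,y,z])-p
    print('t',round(float(s['time']),2),'p',np.round(p,4),'rot',np.round(s['tcp_rot'],2),'F',np.round(s['wrist_force'],1),'q',np.round(s['q'],1))
    print('tool shift mm',np.round(1e3*np.array([d[0]*np.cos(w)+d[1]*np.sin(w),d[0]*np.sin(w)-d[1]*np.cos(w),-d[2]]),1),'az',round(float(s['tcp_rot'][2]-yaw),2))
E
python3 -m inch '[[[60,58,-16,0,0,0,0],[60,58,-16,0,0,0,0],[60,58,-16,0,0,0,0],[60,58,-16,0,0,0,0],[60,58,-16,0,0,0,0],[60,58,-16,0,0,0,6],[60,58,-16,0,0,0,6]]]' 40
python3 - <<'E'
from h import *
rem(.6177,-.2392,.12,4.7)
c=cam('side');save(c,'s1.png')
E
```

```text
time: 2.08
ee_pos: [0.5191, -0.3073, 0.2317]
tcp_rot: [180.0, -0.0, 4.5]
wrist_force: [0.2, -0.7, 1.0]
opening: 0.0509
grasp_force: 0.0
t 2.08 p [ 0.5191 -0.3073  0.2317] rot [ 1.7997e+02 -3.0000e-02  4.4800e+00] F [ 0.2 -0.7  1. ] q [-30.6  12.5  18.6  96.   -0.  144.9]
tool shift mm [103.6 -60.2 111.7] az -0.22
```

View pics/s1.png

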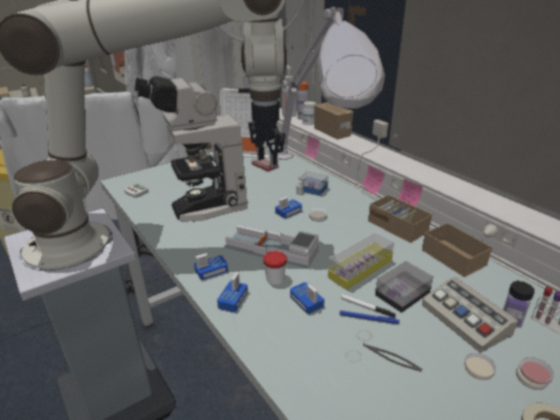

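The side view shows the arm extended, with the tool above the bench near (268,150) and the forearm well clear above the microscope. Since q6 = q1 - yaw + 180, the feeder heading would need about 199° at joint 6. I'll use the half-turn grasp instead, yaw 184.7.

```bash
python3 -m inch '[[[60,0,0,0,0,0,-10.5],[60,0,0,0,0,0,-10.5],[60,0,0,0,0,0,-10.5],[60,0,0,0,0,0,-10.5],[60,0,0,0,0,0,-10.5],[60,0,0,0,0,0,-10.5],[60,0,0,0,0,0,-10.5],[60,0,0,0,0,0,-10.5]]]' >/dev/null
python3 -m inch '[[[60,0,0,0,0,0,-10.5],[60,0,0,0,0,0,-10.5],[60,0,0,0,0,0,-10.5],[60,0,0,0,0,0,-10.5],[60,0,0,0,0,0,-10.5],[60,0,0,0,0,0,-10.5],[60,0,0,0,0,0,-10.5],[60,0,0,0,0,0,-10.5]]]' >/dev/null
python3 -c "
from h import *
rem(.6177,-.2392,.12,184.7-360)"
```

```text
t 4.12 p [ 0.5175 -0.3088  0.2312] rot [ 1.8000e+02 -1.0000e-02  1.7301e+02] F [-0.9 -0.4  0.2] q [-30.8  12.4  18.5  96.   -0.  -23.8]
tool shift mm [-90.9  81.2 111.2] az 348.31
```

```bash
python3 -m inch '[[[60,-30,27,10,0,0,0],[60,-30,27,30,0,0,0],[60,-31,27,30,0,0,0],[60,0,0,20,0,0,-6],[60,0,0,20,0,0,-5.7],[60,0,0,0,0,0,0]]]' >/dev/null
python3 - <<'E'
from h import *
rem(.6177,-.2392,.034,184.7-360)
np.set_printoptions(precision=4,suppress=True)
C={n:cam(n) for n in('top','side')}
for n in C:
    for m in finder.mark_of(n,'fin_mid')[:5]: print(n,round(m['conf'],2),np.round(m['position'],1),ray(C[n],m['position'],.043))
    print(proj(C[n],[*bot.get_obs()['ee_pos']]))
a=cv2.resize(C['side']['pixels'][130:250,210:370,::-1],None,fx=4.5,fy=4.5,interpolation=cv2.INTER_CUBIC)
cv2.imwrite('pics/s2.png',a)
E
```

```text
t 4.88 p [ 0.6174 -0.2396  0.1194] rot [ 1.7992e+02 -1.7000e-01 -1.7566e+02] F [-0.2  0.1  1.1] q [-21.2  20.   15.3  85.5  -0.  -25.5]
tool shift mm [-0.3  0.4 85.4] az -0.36
top 0.94 [277.9 335.2] [ 0.2638 -0.3714  0.043 ]
top 0.9 [400.3 265.5] [ 0.4194 -0.6394  0.043 ]
top 0.71 [223.2 171.7] [ 0.6204 -0.2374  0.043 ]
top 0.71 [331.7 319.1] [ 0.3001 -0.4871  0.043 ]
[np.float64(220.76653456188802), np.float64(163.06252494718734)]
side 0.96 [313.7 290.5] [ 0.43   -0.6348  0.043 ]
side 0.83 [200.3 257.6] [ 0.2687 -0.3543  0.043 ]
side 0.8 [282.  204.5] [ 0.6078 -0.2488  0.043 ]
side 0.73 [293.8 234.7] [ 0.5345 -0.4122  0.043 ]
side 0.65 [237.4 280.9] [ 0.3001 -0.4963  0.043 ]
[np.float64(282.93904759313654), np.float64(180.32350792727192)]
```

View pics/s2.png

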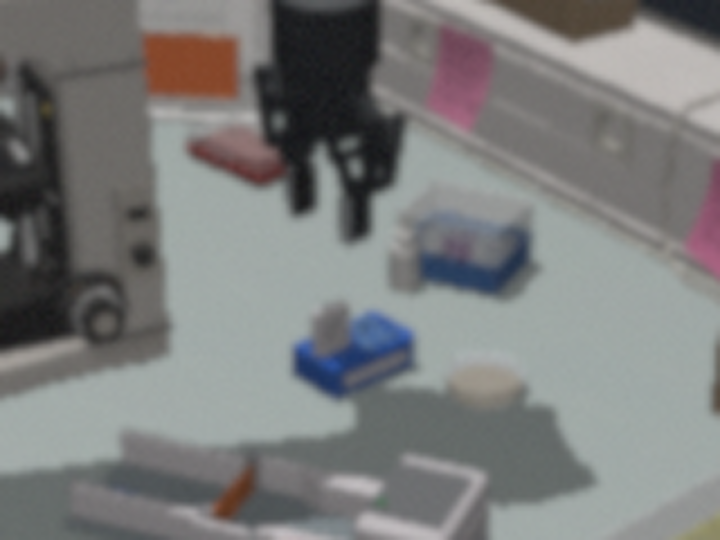

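The side crop shows the open gripper centred above the fin (crop (328,330)), with the petri dish and dropper clear of it. I descend and grip.

```bash
python3 -m inch '[[[60,0,0,30,0,0,-0.4],[60,0,0,30,0,0,0],[60,0,0,18,0,0,0],[60,0,0,8,0,0,0],[60,0,0,0,0,0,0]]]' 
python3 -m inch '[[[5,0,0,0,0,0,0],[5,0,0,0,0,0,0],[5,0,0,0,0,0,0],[5,0,0,0,0,0,0],[5,0,0,0,0,0,0],[5,0,0,0,0,0,0]]]' 60
python3 -m inch '[[[5,0,0,-10,0,0,0],[5,0,0,-20,0,0,0],[5,0,0,-20,0,0,0],[5,0,0,0,0,0,0]]]'
python3 - <<'E'
from h import *
rem(.459,-.352,.1,121.2)
np.set_printoptions(precision=4,suppress=True)
s=bot.get_obs();C={n:cam(n) for n in('top','side')}
for n in C: print(n,[ (round(m['conf'],2),np.round(m['position'],1)) for m in finder.mark_of(n,'cassette')[:5]],proj(C[n],s['ee_pos']))
E
```

```text
time: 5.7
ee_pos: [0.6183, -0.2401, 0.0357]
tcp_rot: [-180.0, 0.0, -175.3]
wrist_force: [-0.4, 0.6, 0.4]
opening: 0.0515
grasp_force: 0.0
time: 6.45
ee_pos: [0.6186, -0.2401, 0.0362]
tcp_rot: [-180.0, 0.1, -175.2]
wrist_force: [-1.7, 0.4, 5.3]
opening: 0.009
grasp_force: 59.5
time: 6.95
ee_pos: [0.6194, -0.2405, 0.0883]
tcp_rot: [-179.9, 0.2, -175.2]
wrist_force: [0.9, -0.6, -2.0]
opening: 0.0088
grasp_force: 58.6
t 6.95 p [ 0.6194 -0.2405  0.0883] rot [-179.89    0.22 -175.24] F [ 0.9 -0.6 -2. ] q [-21.2  20.   12.   81.7  -0.  -26. ]
tool shift mm [169.2 -97.8 -11.7] az -296.44
top [(0.88, array([281.2, 321.5])), (0.81, array([335.5, 329.1])), (0.76, array([384.3, 263.3])), (0.73, array([221.3, 162.8])), (0.45, array([260. , 147.4]))] [np.float64(222.53030492187034), np.float64(166.91272325321756)]
side [(0.97, array([305.7, 303.2])), (0.92, array([233.9, 302.1])), (0.79, array([285.1, 196.2])), (0.74, array([211.2, 270.4]))] [np.float64(283.32467116075), np.float64(189.9793419233011)]
```

Held (9 mm opening, about 2 N of weight). Now I turn to the feeder heading and move above the trough.

```bash
python3 -m inch '[[[5,0,0,0,0,0,10.6],[5,0,0,0,0,0,10.6],[5,0,0,0,0,0,10.6],[5,0,0,0,0,0,10.6],[5,0,0,0,0,0,10.6],[5,0,0,0,0,0,10.6],[5,0,0,0,0,0,0]]]' >/dev/null
python3 -m inch '[[[5,14.6,-48.7,0,0,0,0],[5,14.6,-48.7,0,0,0,0],[5,14.6,-48.7,0,0,0,0],[5,14.6,-48.7,0,0,0,0],[5,0,0,0,0,0,0],[5,0,0,0,0,0,0]]]'
python3 - <<'E'
from h import *
rem(.4222,-.2913,.07,121.2)
np.set_printoptions(precision=4,suppress=True)
C={n:cam(n) for n in('top','side')}
c=C['top']; 
a=cv2.resize(c['pixels'][175:285,220:350,::-1],None,fx=6,fy=6,interpolation=cv2.INTER_CUBIC)
s=C['side']['pixels'][190:290,190:330,::-1]
cv2.imwrite('pics/t3.png',np.hstack([a[:540,:400],cv2.resize(s,(400,286)).repeat(1,0).__class__(0) if 0 else cv2.copyMakeBorder(cv2.resize(s,(400,286),interpolation=cv2.INTER_CUBIC),0,254,0,0,cv2.BORDER_CONSTANT)]))
E
```

```text
time: 8.78
ee_pos: [0.4216, -0.291, 0.0854]
tcp_rot: [180.0, 0.0, 121.3]
wrist_force: [-0.2, 0.1, -1.2]
opening: 0.0091
grasp_force: 59.1
t 8.78 p [ 0.4216 -0.291   0.0854] rot [1.7997e+02 3.0000e-02 1.2129e+02] F [-0.2  0.1 -1.2] q [-34.6  -0.5 -11.7  78.8   0.   24.1]
tool shift mm [-0.6  0.4 15.4] az 0.09
```

View pics/t3.png

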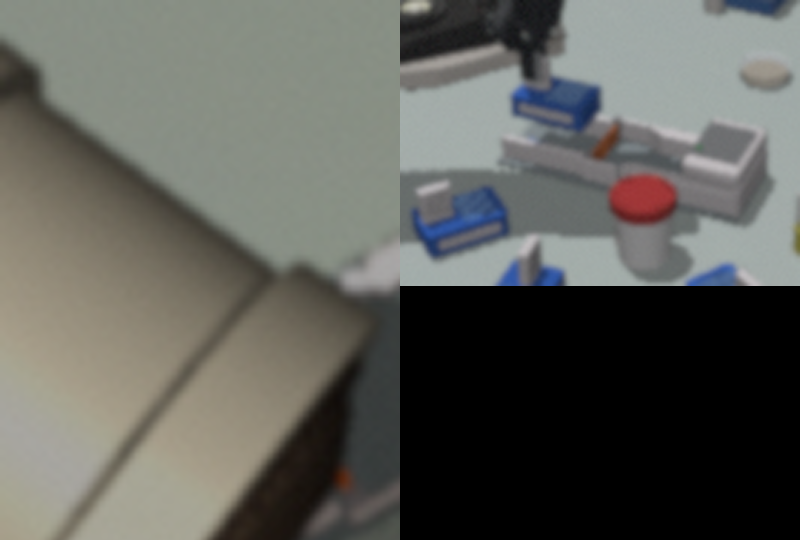

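The top view is blocked by the arm. The side view shows the cassette over the trough, nose toward the gate and aligned. I lower it in steps, watching force.

```bash
python3 -m inch '[[[5,0,0,15,0,0,0],[5,0,0,10,0,0,0],[5,0,0,5,0,0,0],[5,0,0,5,0,0,0],[5,0,0,0,0,0,0]]]'
python3 -m inch '[[[5,0,0,4,0,0,0],[5,0,0,2,0,0,0],[5,0,0,0,0,0,0]]]'
python3 - <<'E'
from h import *
rem(.4222,-.2913,.043,121.2)
C={n:cam(n) for n in('side',)}
c=C['side'];s=c['pixels'][200:290,190:330,::-1]
cv2.imwrite('pics/s4.png',cv2.resize(s,None,fx=5,fy=5,interpolation=cv2.INTER_CUBIC))
E
```

```text
time: 9.5
ee_pos: [0.4212, -0.2907, 0.05]
tcp_rot: [-180.0, -0.0, 121.2]
wrist_force: [0.4, -0.1, -2.0]
opening: 0.0084
grasp_force: 59.2
time: 9.88
ee_pos: [0.4212, -0.2908, 0.0442]
tcp_rot: [-180.0, -0.0, 121.2]
wrist_force: [0.3, 0.4, -1.2]
opening: 0.0088
grasp_force: 59.2
t 9.88 p [ 0.4212 -0.2908  0.0442] rot [-1.8000e+02 -1.0000e-02  1.2116e+02] F [ 0.3  0.4 -1.2] q [-34.6   0.4 -15.4  74.2   0.   24.2]
tool shift mm [-1.   0.6  1.2] az -0.04
```

View pics/s4.png

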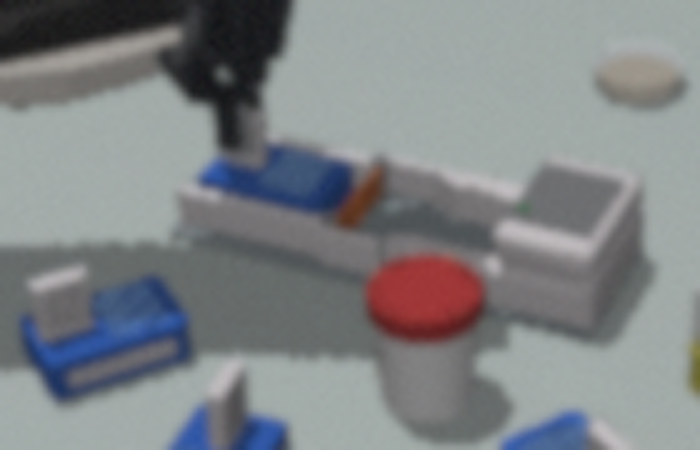

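The side crop shows the cassette inside the trough walls, nose just before the orange gate. I feel for the floor next, then the side walls, to centre it.

```bash
f(){ grep -E "ee_pos|wrist"|tr '\n' ' ';echo; }
python3 -m inch '[[[5,0,0,1,0,0,0],[5,0,0,0,0,0,0]]]'|f
python3 -m inch '[[[5,0,0,1,0,0,0],[5,0,0,0,0,0,0]]]'|f
python3 -m inch '[[[5,0,0,-1,0,0,0],[5,0,2,0,0,0,0],[5,0,0,0,0,0,0]]]'|f
python3 -m inch '[[[5,0,1,0,0,0,0],[5,0,0,0,0,0,0]]]'|f
python3 -m inch '[[[5,0,1,0,0,0,0],[5,0,0,0,0,0,0]]]'|f
```

```text
ee_pos: [0.4213, -0.2908, 0.0433] wrist_force: [-0.2, 0.6, -1.1] 
ee_pos: [0.4213, -0.2909, 0.0423] wrist_force: [0.3, 0.0, -1.1] 
ee_pos: [0.4231, -0.2897, 0.0433] wrist_force: [0.1, -0.4, -2.5] 
ee_pos: [0.4239, -0.2892, 0.0432] wrist_force: [0.4, 0.0, -1.9] 
ee_pos: [0.4248, -0.2887, 0.0433] wrist_force: [-0.5, 0.9, -1.5]
```

```bash
f(){ grep -E "ee_pos|wrist"|tr '\n' ' ';echo; }
python3 -m inch '[[[5,0,1,0,0,0,0],[5,0,0,0,0,0,0]]]'|f
python3 -m inch '[[[5,0,1,0,0,0,0],[5,0,0,0,0,0,0]]]'|f
python3 -m inch '[[[5,0,1,0,0,0,0],[5,0,0,0,0,0,0]]]'|f
```

```text
ee_pos: [0.4256, -0.2882, 0.0433] wrist_force: [-0.5, 0.2, -2.4] 
ee_pos: [0.4264, -0.2877, 0.0433] wrist_force: [0.3, 0.2, -0.3] 
ee_pos: [0.4267, -0.2876, 0.0433] wrist_force: [-4.5, -2.0, 0.8]
```

```bash
f(){ grep -E "ee_pos|wrist|torq"|tr '\n' ' ';echo; }
python3 -m inch '[[[5,0,-5,0,0,0,0],[5,0,-4,0,0,0,0],[5,0,0,0,0,0,0]]]'|f
python3 -m inch '[[[5,0,-1,0,0,0,0],[5,0,0,0,0,0,0]]]'|f
python3 -m inch '[[[5,0,-1,0,0,0,0],[5,0,0,0,0,0,0]]]'|f
```

```text
ee_pos: [0.4194, -0.292, 0.0433] wrist_force: [-0.0, 0.2, -1.5] 
ee_pos: [0.4187, -0.2924, 0.0433] wrist_force: [-0.6, -0.1, -1.3] 
ee_pos: [0.4182, -0.2926, 0.0434] wrist_force: [2.0, 2.5, -0.6]
```

```bash
f(){ grep -E "ee_pos|wrist|torq"|tr '\n' ' ';echo; }
python3 -m inch '[[[5,0,5.3,1,0,0,0],[5,0,0,0,0,0,0]]]'|f
python3 -m inch '[[[5,0,0,0.7,0,0,0],[5,0,0,0,0,0,0]]]'|f
python3 -m inch '[[[5,0,0,0.5,0,0,0],[5,0,0,0,0,0,0]]]'|f
python3 -m inch '[[[5,0,0,0.5,0,0,0],[5,0,0,0,0,0,0]]]'|f
```

```text
ee_pos: [0.4226, -0.2901, 0.0422] wrist_force: [0.4, -0.3, -1.4] 
ee_pos: [0.4226, -0.2901, 0.0422] wrist_force: [-0.4, 3.5, 5.1] 
ee_pos: [0.4226, -0.2901, 0.0421] wrist_force: [-1.4, 3.9, 9.6] 
ee_pos: [0.4226, -0.2901, 0.0421] wrist_force: [-3.2, 5.5, 13.8]
```

Floor found at TCP z=0.0422, and the trough centred. I lift 1 mm clear and feed along the trough (tool -x).

```bash
f(){ grep -E "ee_pos|wrist|time"|tr '\n' ' ';echo; }
python3 -m inch '[[[5,0,0,-2.5,0,0,0],[5,-4,0,0,0,0,0],[5,-5,0,0,0,0,0],[5,-5,0,0,0,0,0],[5,-5,0,0,0,0,0],[5,-5,0,0,0,0,0]]]' 80|f
python3 -m inch '[[[5,-5,0,0,0,0,0],[5,-5,0,0,0,0,0],[5,-5,0,0,0,0,0],[5,-5,0,0,0,0,0]]]'|f
python3 -m inch '[[[5,-5,0,0,0,0,0],[5,-5,0,0,0,0,0],[5,-5,0,0,0,0,0],[5,-5,0,0,0,0,0]]]'|f
```

```text
time: 14.68 ee_pos: [0.4347, -0.3107, 0.0427] wrist_force: [-1.4, 4.0, -1.1] 
time: 15.18 ee_pos: [0.4455, -0.3283, 0.0432] wrist_force: [1.0, 1.1, -1.4] 
time: 15.68 ee_pos: [0.4557, -0.3452, 0.0431] wrist_force: [-0.7, 0.1, -0.9]
```

```bash
f(){ grep -E "ee_pos|wrist|time"|tr '\n' ' ';echo; }
python3 -m inch '[[[5,-4,0,0,0,0,0],[5,-4,0,0,0,0,0],[5,-4,0,0,0,0,0]]]'|f
python3 -m inch '[[[5,-4,0,0,0,0,0],[5,-4,0,0,0,0,0],[5,-4,0,0,0,0,0]]]'|f
```

```text
time: 16.05 ee_pos: [0.4618, -0.3554, 0.043] wrist_force: [0.2, -0.4, -1.5] 
time: 16.42 ee_pos: [0.468, -0.3657, 0.043] wrist_force: [0.5, 0.3, -1.2]
```

```bash
f(){ grep -E "ee_pos|wrist|time"|tr '\n' ' ';echo; }
python3 -m inch '[[[5,-4,0,0,0,0,0],[5,-4,0,0,0,0,0],[5,-4,0,0,0,0,0],[5,-4,0,0,0,0,0]]]'|f
python3 -m inch '[[[5,-4,0,0,0,0,0],[5,-3,0,0,0,0,0],[5,-3,0,0,0,0,0],[5,-2,0,0,0,0,0],[5,0,0,0,0,0,0]]]'|f
python3 -m inch '[[[5,-2,0,0,0,0,0],[5,-2,0,0,0,0,0],[5,0,0,0,0,0,0]]]'|f
python3 -m inch '[[[5,-2,0,0,0,0,0],[5,-2,0,0,0,0,0],[5,0,0,0,0,0,0]]]'|f
```

```text
time: 16.92 ee_pos: [0.4763, -0.3794, 0.0431] wrist_force: [0.1, -0.5, -2.0] 
time: 17.55 ee_pos: [0.4825, -0.3895, 0.0431] wrist_force: [-0.6, -0.1, -1.6] 
time: 17.92 ee_pos: [0.4846, -0.393, 0.0431] wrist_force: [0.4, -0.1, -2.0] 
time: 18.3 ee_pos: [0.4866, -0.3964, 0.043] wrist_force: [-1.2, -0.1, -1.7]
```

```bash
f(){ grep -E "ee_pos|wrist|time"|tr '\n' ' ';echo; }
for i in 1; do python3 -m inch '[[[5,-1,0,0,0,0,0],[5,-1,0,0,0,0,0]]]'|f
python3 -m inch '[[[5,-1,0,0,0,0,0],[5,-1,0,0,0,0,0]]]'|f
python3 -m inch '[[[5,-1,0,0,0,0,0],[5,-1,0,0,0,0,0]]]'|f
python3 -m inch '[[[5,-1,0,0,0,0,0],[5,-1,0,0,0,0,0]]]'|f
python3 -m inch '[[[5,-1,0,0,0,0,0],[5,-1,0,0,0,0,0]]]'|f;done
```

```text
time: 18.55 ee_pos: [0.4876, -0.398, 0.0431] wrist_force: [0.8, 0.2, -1.9] 
time: 18.8 ee_pos: [0.4887, -0.3997, 0.0431] wrist_force: [0.6, -0.7, -1.0] 
time: 19.05 ee_pos: [0.4897, -0.4014, 0.0431] wrist_force: [0.4, -1.1, -1.1] 
time: 19.3 ee_pos: [0.4907, -0.4032, 0.0431] wrist_force: [0.0, 0.2, -1.4] 
time: 19.55 ee_pos: [0.4917, -0.4049, 0.0431] wrist_force: [0.1, 0.4, -1.6]
```

```bash
f(){ grep -E "ee_pos|wrist|time"|tr '\n' ' ';echo; }
python3 -m inch '[[[5,-1,0,0,0,0,0],[5,-1,0,0,0,0,0]]]'|f
python3 -m inch '[[[5,-1,0,0,0,0,0],[5,-1,0,0,0,0,0]]]'|f
python3 -m inch '[[[5,-1,0,0,0,0,0],[5,-1,0,0,0,0,0]]]'|f
```

```text
time: 19.8 ee_pos: [0.4928, -0.4066, 0.0431] wrist_force: [-0.7, -0.5, -1.1] 
time: 20.05 ee_pos: [0.4939, -0.4083, 0.0431] wrist_force: [-1.0, -0.4, -2.0] 
time: 20.3 ee_pos: [0.4947, -0.4095, 0.0429] wrist_force: [-1.1, 3.3, -0.4]
```

The seat is contacted at about 3.4 N. I continue in 1 mm steps toward the hard end.

```bash
f(){ grep -E "ee_pos|wrist|time"|tr '\n' ' ';echo; }
python3 -m inch '[[[5,-1,0,0,0,0,0],[5,-1,0,0,0,0,0]]]'|f
python3 -m inch '[[[5,-1,0,0,0,0,0],[5,-1,0,0,0,0,0]]]'|f
python3 -m inch '[[[5,-1,0,0,0,0,0],[5,0,0,0,0,0,0]]]'|f
python3 -m inch '[[[5,-1,0,0,0,0,0],[5,0,0,0,0,0,0]]]'|f
```

```text
time: 20.55 ee_pos: [0.4958, -0.4115, 0.043] wrist_force: [-1.4, 3.0, -1.4] 
time: 20.8 ee_pos: [0.4969, -0.4134, 0.043] wrist_force: [-1.2, 2.7, -1.5] 
time: 21.05 ee_pos: [0.4975, -0.4144, 0.0431] wrist_force: [-0.9, 1.9, -2.4] 
time: 21.3 ee_pos: [0.498, -0.4152, 0.0431] wrist_force: [-0.2, 1.8, -3.1]
```

```bash
f(){ grep -E "ee_pos|wrist|time"|tr '\n' ' ';echo; }
python3 -m inch '[[[5,-0.7,0,0,0,0,0],[5,0,0,0,0,0,0]]]'|f
python3 -m inch '[[[5,-0.7,0,0,0,0,0],[5,0,0,0,0,0,0]]]'|f
python3 -m inch '[[[5,-0.5,0,0,0,0,0],[5,0,0,0,0,0,0]]]'|f
```

```text
time: 21.55 ee_pos: [0.4982, -0.4156, 0.0431] wrist_force: [-3.0, 4.6, -1.9] 
time: 21.8 ee_pos: [0.4982, -0.4157, 0.0431] wrist_force: [-4.3, 5.9, 0.8] 
time: 22.05 ee_pos: [0.4983, -0.4157, 0.0431] wrist_force: [-6.0, 8.2, 2.3]
```

This is the hard end: about 10 N with no further motion, 8 mm after first contact. I relax, lower onto the floor, release and rise.

```bash
python3 -m inch '[[[5,0.8,0,0,0,0,0],[5,0.2,0,0.9,0,0,0],[5,0,0,0,0,0,0]]]'
python3 -m inch '[[[40,0,0,0,0,0,0],[40,0,0,0,0,0,0],[40,0,0,0,0,0,0],[40,0,0,0,0,0,0]]]'
python3 -m inch '[[[40,0,0,-10,0,0,0],[40,0,0,-20,0,0,0],[40,0,0,-40,0,0,0],[40,0,0,-40,0,0,0],[40,0,-50,0,0,0,0],[40,0,-60,0,0,0,0],[40,0,-60,0,0,0,0],[40,0,0,0,0,0,0]]]'
python3 - <<'E'
from h import *
a=cam('side')['pixels'][190:290,190:330,::-1];b=cam('top')['pixels'][170:280,220:360,::-1]
f=lambda x:cv2.resize(x,(400,int(400*x.shape[0]/x.shape[1])),interpolation=cv2.INTER_CUBIC)
a,b=f(a),f(b);h=max(len(a),len(b));p=lambda x:cv2.copyMakeBorder(x,0,h-len(x),0,0,cv2.BORDER_CONSTANT)
cv2.imwrite('pics/end.png',np.hstack([p(a),p(b)]))
E
```

```text
time: 22.42
ee_pos: [0.4983, -0.4155, 0.0425]
tcp_rot: [180.0, -0.0, 121.2]
wrist_force: [-4.4, 5.4, 0.8]
opening: 0.0086
grasp_force: 79.2
time: 22.92
ee_pos: [0.4985, -0.416, 0.0423]
tcp_rot: [180.0, 0.0, 121.2]
wrist_force: [0.6, -0.6, 0.9]
opening: 0.0341
grasp_force: 0.0
time: 23.92
ee_pos: [0.3498, -0.506, 0.1543]
tcp_rot: [-180.0, 0.1, 120.9]
wrist_force: [0.2, -0.5, 0.6]
opening: 0.0342
grasp_force: 0.0
```

View pics/end.png

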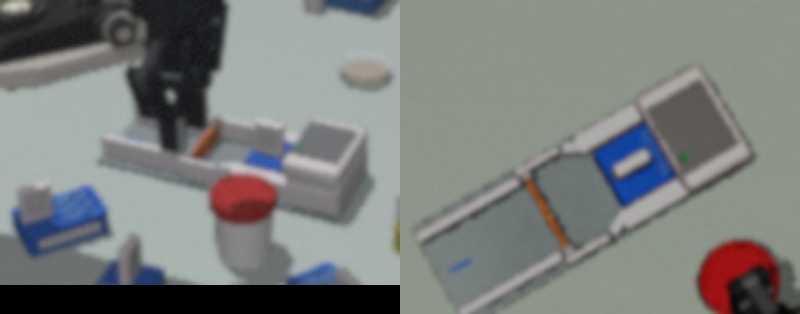

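The final views show the gate shut at (545,215). The cassette is past it with its nose under the hood, the cup, dish and other items are undisturbed, and the gripper is clear in the air.

```bash
python3 -c "
from workcell import bot
print(bot.job_done())"
```

```text
the job is handed in; nothing more can be done
None
```

The leftmost blue cassette went nose first through the gate and was pressed at about 10 N onto the seat's hard end, then released with the gate shut behind it; nothing else was moved, and the job is handed in after about 24 of the 54 s.

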